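# Seat three pad rivets, middle first

### The arm

A 6-joint arm with a two-finger parallel gripper is mounted at the origin on the work surface. World frame = base frame: x ahead of the robot, y to its left, z up, the work surface at z = 0. Lengths are in m, angles in rad, forces in N, time in s.
With the tool pointing down it reaches from about 0.25 to 0.775 m from the base axis. Payload 4 kg.
Tool frame: the origin (TCP) lies midway between the tips of the shut fingers; the grasp point (between the pads) lies grip_point_offset behind it (grip_point_offset is the distance from the TCP to the grasp point, in m); z points along the fingers, y is the line along which they close (so a half turn about z gives the same grasp; the last joint's range is limited). The gripper opens to 94 mm and grips with 3 to 60 N. Pads are 16 mm wide; open, the fingers measure 119 mm over their backs; the gripper's body (75 mm by 177 mm) begins 78 mm behind the grasp point.
Start: joints at [1.004, 0.087, 1.371, -0, 1.684, -0.103], TCP at [0.246, 0.492, 0.206] pointing down, gripper open.
Joint ranges: [-3.1, 3.1], [-0.76, 2.03], [0.27, 2.55], [-1.08, 4.22], [0.17, 2.65], [-2.57, 2.57]. Speed limits (rad/s): [2.79, 2.79, 3.14, 3.14, 3.14, 3.14].

### API

Orientations are given as [roll, pitch, yaw] about the fixed x, y, z axes, in that order (R = Rz(yaw) Ry(pitch) Rx(roll)).
In Python, from bench import * gives the robot as it stands. The module is installed in compiled form; this text tells all that it offers.
- The arm moves only by the tool apply_moves, never from a script. Its argument "commands" is a list of rows, each a list of 7 numbers: the turn, a rotation vector about the world's x, y, z in rad, then the shift along the world's x, y, z in m, then the opening in per cent of the stroke, from 0 (shut) to 100 (fully open). In form: [[ax, ay, az, x, y, z, jaw], ...]. A call has exactly 5 rows; each row is the pose to reach, as a shift and turn from the pose commanded when the call began; what a row does not reach only later rows make up. A row lasts 1/10 s, in which the tool goes at most 50 mm and 8.59 degrees, less where a joint would pass 70% of its speed; a pose out of reach is approached as far as the arm can. A call with a gripper value outside its range is refused whole. The fingers move at their own pace and stop on an object; the grip force is fixed at half the most. Time passes only in rows, so rows that repeat a pose let the fingers close, or fill a call up. It gives the time, the measured TCP pose, the force, the opening and the grip force at its end, in the units of the state.
- get_obs(): the state, without advancing time (a new reading comes with each control period).
- snapshot(name): name is "scene" or "top" or "wrist"; returns a dict with "pixels" (400x640x3 uint8, red, green, blue), "vertical_fov" (degrees; the focal length in pixels is half the picture's height over the tangent of half this angle, whatever the lens; pixels are square), "cx", "cy" (the principal point, pixels), "rvec" (rotation vector, rad) and "tvec" (3), from world to camera coordinates, as OpenCV has them. Camera axes: x right, y down, z forward; pixel columns grow to the right and rows downward; lengths in m; the calibration is good to about 2 mm. A picture is of the moment at which its call begins. There is no depth.
- close_job(): hands the job in; it is judged then, once.
Trained networks look in the newest picture that a camera, given by its name, has taken for a name from the list of things; names that differ only in an ending like _2 or _b are one class to them, and where a whole thing is asked for, a point or a joint stands for the part that bears it (a point fixed in the world has none). Each returns a list of dicts, best first, with "score" (0 to 1); they miss things now and then, are a little off and sometimes report something else, mostly with a low value. They report only what shows in the picture. A call takes as long as a camera call. They do not tell look-alikes from the thing itself.
- masks_of(camera, query): "mask" (400x640 bool, what is visible of it) and "extent" ([left, top, right, bottom] in pixels, round what is visible of it).
- place_of(camera, query): "pixel" ([column, row] in pixels: a listed point, or the origin of a listed thing).
The state is a dict: "time": time; "joint_positions": joint angles; "qvel": joint speeds; "joint_torque": joint torques, N m; "tool_pos": TCP position; "ee_rot": TCP orientation; "wrist_force": force on the tool from outside, world axes, zero at the start; "wrist_torque": the same for the moment, N m; "width": finger opening in m; "finger_force": force on a finger pad.
Only numpy, scipy, OpenCV 4.12 (cv2) and the standard library are available. Lean on these libraries where they do the work, as an engineer would, in place of code of your own. Each camera call takes 0.05 s, during which the arm holds its last target. There are 200 camera calls.

### The job

Three steel rivets stand proud in the brown brake pad on the sprung blue riveting fixture. With the fingertips, gently press the middle rivet down until its head sits fully on the pad, then the one at the yellow-painted end, then the one at the blue-painted end. Press lightly (keep well under 25 N), lift nothing, keep the pad in its nest, leave everything else on the bench where it is, and finish clear.

Things in the scene. Friction and masses are not known exactly. Their poses are not given: they have to be found in the camera images.
- fixture: sprung riveting fixture, fixed to the bench: blue steel base 230 x 100 x 14 mm with an aluminium platform (212 x 82 mm) on four corner springs, its upper face 46 mm above the bench, with a nest rim 8 mm high around the pad. Origin: centre of the base's underside on the bench; x along its length, z up. May stand at any yaw.
- pad: brown brake pad 190 x 60 x 22 mm, about 0.5 kg, loose in the nest with 2 to 3 mm play. Origin: centre of its underside; x along its length to the yellow-painted end, z up; upper face 68 mm above the bench. A patch 18 x 50 mm is painted on top at each end: yellow at +x, blue at -x. The rivets stand on its centre line at x = 0 (middle), +58 mm (yellow), -58 mm (blue).
- platform (a joint): how far the sprung platform is pushed down, m: 0 = up at its stop, at most 0.010. It stays up until about 6 N is pushed on it, then yields about 1 mm for every further 2 N and springs back up when let go.
- rivet_mid (a joint): how far the middle rivet is pushed in, m: 0 = head's underside 8 mm above the pad, 0.008 = head fully on the pad. Slides with a friction of about 3 N, stays where it is left.
- rivet_yellow (a joint): the same for the rivet at the yellow-painted end.
- rivet_blue (a joint): the same for the rivet at the blue-painted end.
- rivet_mid_top (a point): top centre of the flat head of the middle rivet; it moves with the rivet. Head: steel disc 18 mm across, 4 mm thick. 12 mm above the pad's upper face (80 mm above the bench) at joint 0, 4 mm above it (72 mm above the bench) when fully in.
- rivet_yellow_top (a point): top centre of the flat head of the rivet at the yellow end; it moves with the rivet. Head: steel disc 18 mm across, 4 mm thick. Heights as for the middle one.
- rivet_blue_top (a point): top centre of the flat head of the rivet at the blue end; it moves with the rivet. Head: steel disc 18 mm across, 4 mm thick. Heights as for the middle one.
- plug_gauge: bystander: brass plug gauge, a stepped rod 100 mm long and 20 mm across, lying beside one long side of the fixture. Origin: under its middle.
- template: bystander: flat aluminium pad template 190 x 60 x 5 mm with three holes, lying beside the other long side of the fixture. Origin: centre of its underside.
- spare_block: bystander: plain brown friction block 100 x 60 x 30 mm. Origin: centre of its underside.
- hammer: bystander: wooden-handled hammer 200 mm long lying on the bench. Origin: under the middle of its length.
- grease_tin: bystander: red tin 70 mm across, 70 mm high, standing. Origin: centre of its underside.
- bin_lip (a point): bystander: middle of the robot-side rim of the green tilting bin (130 x 150 x 75 mm, full of rivets) on its dark steel pivot bracket (100 x 190 mm, the pivot 70 mm above the bench); the bin turns stiffly on the bracket and its rim can stand up to 130 mm above the bench.
Not all that is in view belongs to the job. What is shaped like the pad but purple or turquoise is not meant.

How it is judged:
On the way, in this order (a step that is already met when the one before it is completed fails the run):
1. the middle rivet is pressed home (value of joint rivet_mid above 0.0062 m), for 0.1 s.
2. the rivet at the yellow end is pressed home (value of joint rivet_yellow above 0.0062 m), for 0.1 s.
3. the rivet at the blue end is pressed home (value of joint rivet_blue above 0.0062 m), for 0.1 s.
At the end, for the whole second after the job is handed in: All three rivets are pushed in to within 1.8 mm of fully home (joint above 0.0062), the platform is back up (within 2 mm), the pad lies flat, at rest and still in its nest (within 8 mm of the fixture's centre, not raised over 3 mm), and every bystander is within 20 mm of where it started (value of joint each of rivet_mid, rivet_yellow, rivet_blue above 0.0062 m and value of joint platform below 0.002 m and angle between pad's own z axis and vertical below 0.03 rad and z of pad in the frame of fixture below 0.049 m and horizontal distance between pad and fixture below 0.008 m and linear speed of pad below 0.02 m/s and not (distance of any of plug_gauge, template, spare_block, hammer, grease_tin, bin_lip from where it was at the start of the episode above 0.02 m)); the robot touches nothing.
It fails at once if an end rivet is pressed before the middle one is home (value of joint rivet_mid below 0.0062 m and value of joint any of rivet_yellow, rivet_blue above 0.004 m).
It fails at once if the blue-end rivet is pressed before the yellow-end one is home (value of joint rivet_yellow below 0.0062 m and value of joint rivet_blue above 0.004 m).
It fails at once if the pad or a rivet is pressed with more than 25 N (contact force between any of the arm, the fingers and pad above 25 N).
It fails at once if the pad is lifted more than 6 mm from its nest (z of pad in the frame of fixture above 0.052 m).
It fails at once if a bystander is moved more than 20 mm (distance of any of plug_gauge, template, spare_block, hammer, grease_tin, bin_lip from where it was at the start of the episode above 0.02 m).
It also fails if it takes over 45 s, if anything falls off the work surface, if the arm or the gripper's body presses on something with over 40 N, if the wrist force passes 120 N, or if a joint passes its speed limit or range.

## Working session

There is one attempt and no reset: what is moved stays moved. The work goes in short steps, Python scripts to look and compute and a tool call to move; the robot and the scene stay as the last step left them, time stands still between calls to the robot, and variables do not carry over. Pictures are saved under pics/ and viewed, at most 10 in all, crops included, and the job is handed in when it is done.

Besides the shell and the picture viewer there is one more tool, called after "Emit:" as name(argument=value, ...) on one line, values as JSON. apply_moves: Moves the arm, as the interface text tells. Its arguments: {"type":"object","properties":{"commands":{"type":"array"}},"required":["commands"]}

```bash
mkdir -p pics; cat > h.py <<'E'
from bench import *
import numpy as np, cv2, pickle
def snap(n,f):
    s=snapshot(n); cv2.imwrite(f'pics/{f}.png',s['pixels'][:,:,::-1]); pickle.dump(s,open(f'{n}.pkl','wb')); return s
def ray(s,p,z):
    f=200/np.tan(np.radians(s['vertical_fov'])/2)
    R=cv2.Rodrigues(np.array(s['rvec'],float))[0]; t=np.array(s['tvec'],float)
    d=R.T@np.array([(p[0]-s['cx'])/f,(p[1]-s['cy'])/f,1]); o=-R.T@t
    return o+d*(z-o[2])/d[2]
E
python3 - <<'E'
from h import *
for c in ('scene','top'):
    s=snap(c,c+'0')
    print(c,s['vertical_fov'],-cv2.Rodrigues(np.array(s['rvec'],float))[0].T@np.array(s['tvec']))
    for q,z in (('fixture',0),('pad',.046),('rivet_mid_top',.08),('rivet_yellow_top',.08),('rivet_blue_top',.08),('plug_gauge',0),('template',0),('spare_block',0),('hammer',0),('grease_tin',0),('bin_lip',.13)):
        for r in place_of(c,q)[:3]: print(q,round(r['score'],2),np.round(r['pixel'],1),np.round(ray(s,r['pixel'],z),3))
o=get_obs();print(o['time'],o['tool_pos'],o['ee_rot'],o['wrist_force'],o['width'])
a=cv2.imread('pics/scene0.png');b=cv2.imread('pics/top0.png')
E
```

```text
scene 53.052129758900065 [1.10441942 0.05821219 0.94725993]
fixture 0.83 [303.1 231.5] [ 0.518 -0.08   0.   ]
pad 0.92 [404.3 217.2] [0.465 0.191 0.046]
pad 0.87 [302.7 222.9] [ 0.52  -0.079  0.046]
pad 0.85 [271.5 157.8] [ 0.298 -0.213  0.046]
rivet_mid_top 0.49 [269.8 150. ] [ 0.298 -0.215  0.08 ]
rivet_mid_top 0.48 [409.9 208.9] [0.46 0.2  0.08]
rivet_mid_top 0.42 [301.4 216.5] [ 0.523 -0.081  0.08 ]
rivet_yellow_top 0.56 [415.  193.8] [0.407 0.214 0.08 ]
rivet_yellow_top 0.52 [154.4 173.9] [ 0.433 -0.523  0.08 ]
rivet_yellow_top 0.38 [296.7 199.3] [ 0.469 -0.103  0.08 ]
rivet_blue_top 0.62 [304.9 234.3] [ 0.576 -0.063  0.08 ]
rivet_blue_top 0.57 [506.1 246.4] [0.543 0.436 0.08 ]
rivet_blue_top 0.46 [249.9 146.8] [ 0.293 -0.277  0.08 ]
plug_gauge 0.46 [269.4 235.2] [ 0.543 -0.171  0.   ]
template 0.84 [340.1 221.7] [0.472 0.018 0.   ]
spare_block 0.6 [226.6 199.7] [ 0.439 -0.324  0.   ]
hammer 0.82 [178.8 266.9] [ 0.672 -0.387  0.   ]
hammer 0.21 [296.8 199.2] [ 0.41  -0.117  0.   ]
grease_tin 0.67 [474.8 220.1] [ 0.415  0.395 -0.   ]
bin_lip 0.95 [503.7 248.2] [0.581 0.408 0.13 ]
[... 754 characters left out ...]
plug_gauge 0.53 [343.9 179. ] [ 0.545 -0.169  0.   ]
plug_gauge 0.2 [317.8 183.7] [ 0.529 -0.081  0.   ]
template 0.72 [293.2 200.8] [0.471 0.002 0.   ]
template 0.57 [317.4 187.1] [ 0.517 -0.079  0.   ]
template 0.43 [160.  172.2] [0.57  0.451 0.   ]
spare_block 0.68 [174.6 216.4] [0.42  0.397 0.   ]
spare_block 0.67 [317.  186.4] [ 0.52  -0.078  0.   ]
spare_block 0.56 [389.9 213.1] [ 0.429 -0.321  0.   ]
hammer 0.83 [408.9 142.6] [ 0.669 -0.39   0.   ]
grease_tin 0.72 [173.3 216.2] [0.421 0.402 0.   ]
bin_lip 0.92 [161.7 172.6] [0.545 0.407 0.13 ]
1.2 [0.24605436 0.49190809 0.20551345] [3.14149445e+00 4.19891077e-05 2.67782674e+00] [ 0.26145612  0.14173434 -0.10153209] 0.09399580673426317
```

View pics/scene0.png

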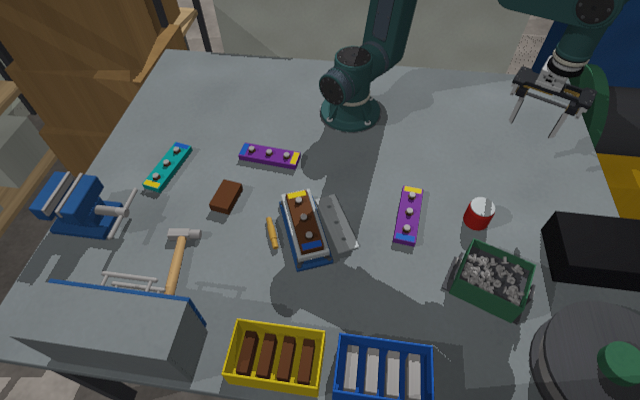

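View pics/top0.png

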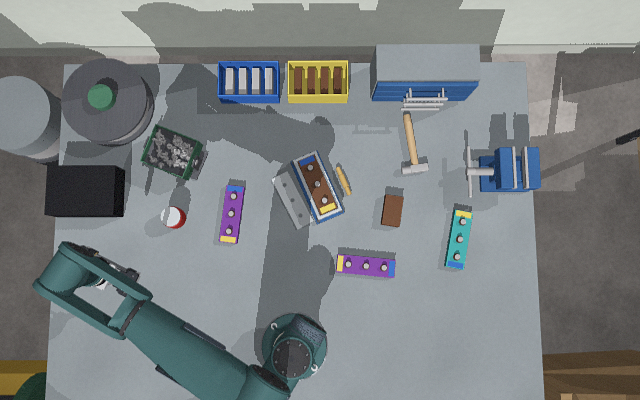

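```bash
python3 - <<'E'
from h import *
ims=[]
for c,(u,v) in (('scene',(303,225)),('top',(317,185))):
    s=pickle.load(open(c+'.pkl','rb')); a=s['pixels'][v-45:v+45,u-45:u+45]
    hsv=cv2.cvtColor(a,cv2.COLOR_RGB2HSV).astype(int); P=[]
    for n,m in (('yel',(abs(hsv[...,0]-26)<6)&(hsv[...,1]>150)&(hsv[...,2]>150)),):
        nb,l,st,ce=cv2.connectedComponentsWithStats(m.astype(np.uint8))
        for k in range(1,nb):
            if st[k,4]>20: print(c,n,st[k,4],ce[k]+[u-45,v-45],ray(s,ce[k]+[u-45,v-45],.068))
    m=((hsv[...,1]<70)&(hsv[...,2]>100)).astype(np.uint8)
    nb,l,st,ce=cv2.connectedComponentsWithStats(m)
    for k in range(1,nb):
        if 5<st[k,4]<120: print(c,'grey',st[k,4],np.round(ce[k]+[u-45,v-45],1),np.round(ray(s,ce[k]+[u-45,v-45],.078),4))
    ims.append(cv2.resize(a[:,:,::-1],(400,400),interpolation=cv2.INTER_CUBIC))
cv2.imwrite('pics/c1.png',np.hstack(ims))
E
```

```text
scene yel 87 [296.34482759 194.27586207] [ 0.44283578 -0.10893575  0.068     ]
scene grey 29 [298.2 199. ] [ 0.4658 -0.0993  0.078 ]
scene grey 14 [302.6 216.4] [ 0.5205 -0.0779  0.078 ]
scene grey 16 [308.4 234.6] [ 0.5741 -0.0538  0.078 ]
scene grey 21 [346.  261.7] [0.638  0.0486 0.078 ]
top grey 21 [310. 167.] [ 0.5713 -0.0549  0.078 ]
top grey 27 [317.1 183.6] [ 0.5173 -0.0775  0.078 ]
top grey 31 [324.2 200. ] [ 0.4642 -0.1001  0.078 ]
```

View pics/c1.png

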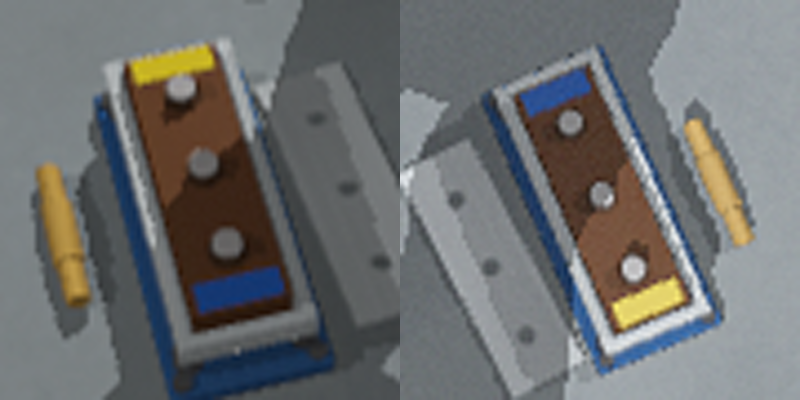

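The scene view shows the brown pad on the blue fixture, with rivets at about (298,199) yellow, (303,216) mid and (308,235) blue.

Candidates in the top view:
- Brown pad on the blue fixture at (317,185)
- Purple pads at (232,214) and (366,265)
- Turquoise pad at (459,238)
- Template at (293,200)

I choose the brown one at (317,185). The crop confirms it, with the yellow end nearest the robot. Rivet positions from the two cameras agree to about 3 mm, and the spacing is 58.5 mm against 58 mm given.

Emit:
apply_moves(commands=[[0, 0, 0, 0.018, -0.038, 0, 0], [0, 0, 0, 0.036, -0.076, 0, 0], [0, 0, 0, 0.054, -0.114, 0, 0], [0, 0, 0, 0.072, -0.152, 0, 0], [0, 0, 0, 0.091, -0.19, 0, 0]])

```text
time: 1.7
tool_pos: [0.3374, 0.3005, 0.2057]
ee_rot: [3.141, 0.0, 2.678]
wrist_force: [0.5, 0.2, -1.2]
width: 0.0576
finger_force: 0.0
```

Emit:
apply_moves(commands=[[0, 0, 0, 0.018, -0.038, 0, 0], [0, 0, 0, 0.036, -0.076, 0, 0], [0, 0, 0, 0.054, -0.114, 0, 0], [0, 0, 0, 0.072, -0.152, 0, 0], [0, 0, 0, 0.091, -0.19, 0, 0]])

```text
time: 2.2
tool_pos: [0.4285, 0.1103, 0.2058]
ee_rot: [3.141, 0.001, 2.678]
wrist_force: [-0.3, 0.5, 0.4]
width: 0.0173
finger_force: 0.0
```

Emit:
apply_moves(commands=[[0, 0, 0, 0.018, -0.038, 0, 0], [0, 0, 0, 0.036, -0.076, 0, 0], [0, 0, 0, 0.054, -0.114, 0, 0], [0, 0, 0, 0.072, -0.152, 0, 0], [0, 0, 0, 0.091, -0.19, 0, 0]])

```text
time: 2.7
tool_pos: [0.5195, -0.0798, 0.2057]
ee_rot: [3.141, 0.001, 2.677]
wrist_force: [-0.8, 0.6, -0.2]
width: 0.0005
finger_force: 0.0
```

Emit:
apply_moves(commands=[[0, 0, 0, 0, 0, -0.02, 0], [0, 0, 0, 0, 0, -0.04, 0], [0, 0, 0, 0, 0, -0.06, 0], [0, 0, 0, 0, 0, -0.06, 0], [0, 0, 0, 0, 0, -0.06, 0]])

```text
time: 3.2
tool_pos: [0.519, -0.0781, 0.1457]
ee_rot: [-3.142, -0.0, 2.678]
wrist_force: [0.6, -0.5, 0.3]
width: 0.0003
finger_force: 0.0
```

```bash
python3 - <<'E'
from h import *
s=snap('wrist','w1')
f=200/np.tan(np.radians(s['vertical_fov'])/2)
R=cv2.Rodrigues(np.array(s['rvec'],float))[0]
o=get_obs();print(o['time'],o['tool_pos'],o['ee_rot'],o['wrist_force'],o['width'])
for n in ('rivet_mid_top','rivet_yellow_top','rivet_blue_top'):
    for r in place_of('wrist',n)[:3]: print(n,r['score'],r['pixel'],np.round(ray(s,r['pixel'],.08),4))
for p in ((.519,-.078,.08),(.465,-.1,.08),(.573,-.054,.08),o['tool_pos']):
    q=R@np.array(p)+s['tvec']; print(np.round([f*q[0]/q[2]+s['cx'],f*q[1]/q[2]+s['cy']],1))
E
```

```text
3.25 [ 0.51956708 -0.07813398  0.14658686] [3.14118562e+00 1.49525714e-03 2.67795916e+00] [-0.27731711  0.11654523  0.36108127] 0.000433086482322672
rivet_mid_top 0.7 [317.3, 209.1] [ 0.5195 -0.0759  0.08  ]
rivet_mid_top 0.6 [33.3, 24.1] [ 0.2866 -0.2052  0.08  ]
rivet_yellow_top 0.86 [267.8, 167.2] [ 0.465  -0.0977  0.08  ]
rivet_blue_top 0.73 [567.4, 33.3] [0.4775 0.1628 0.08  ]
rivet_blue_top 0.71 [363.3, 246.8] [ 0.5734 -0.0534  0.08  ]
[315.1 209.6]
[265.5 168.4]
[362.5 246.7]
[315.1 240.6]
```

View pics/w1.png

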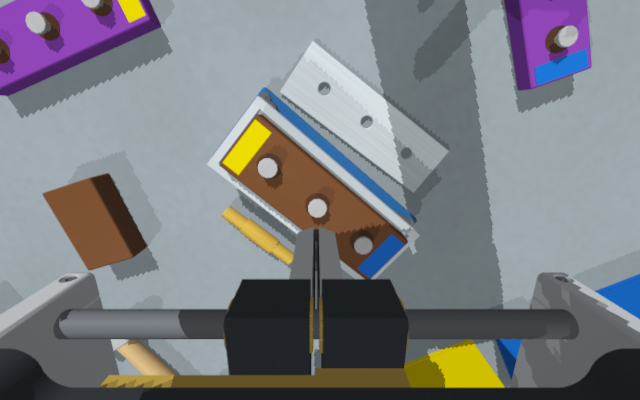

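The wrist view shows rivets at (317,209) mid, (268,167) yellow and (363,247) blue. The shut fingers are right over the middle one, and the positions confirm to within 2 mm.

Emit:
apply_moves(commands=[[0, 0, 0, 0, 0.001, -0.02, 0], [0, 0, 0, 0, 0.001, -0.04, 0], [0, 0, 0, 0, 0.001, -0.054, 0], [0, 0, 0, 0, 0.001, -0.06, 0], [0, 0, 0, 0, 0.001, -0.06, 0]])

```text
time: 3.9
tool_pos: [0.5187, -0.077, 0.0849]
ee_rot: [-3.141, -0.001, 2.678]
wrist_force: [0.7, 1.2, -0.4]
width: 0.0005
finger_force: 0.0
```

Emit:
apply_moves(commands=[[0, 0, 0, 0, 0, -0.002, 0], [0, 0, 0, 0, 0, -0.004, 0], [0, 0, 0, 0, 0, -0.006, 0], [0, 0, 0, 0, 0, -0.007, 0], [0, 0, 0, 0, 0, -0.008, 0]])

```text
time: 4.4
tool_pos: [0.5193, -0.0772, 0.0782]
ee_rot: [3.141, 0.001, 2.678]
wrist_force: [-1.4, -0.1, 3.5]
width: 0.0004
finger_force: 1.5
```

Emit:
apply_moves(commands=[[0, 0, 0, 0, 0, -0.001, 0], [0, 0, 0, 0, 0, -0.002, 0], [0, 0, 0, 0, 0, -0.003, 0], [0, 0, 0, 0, 0, -0.004, 0], [0, 0, 0, 0, 0, -0.004, 0]])

```text
time: 4.9
tool_pos: [0.5193, -0.0771, 0.0734]
ee_rot: [3.141, 0.001, 2.678]
wrist_force: [-0.0, -0.4, 1.6]
width: 0.0002
finger_force: 1.0
```

Contact is at about 3 N. I'll continue in small steps until the force rises to around 6–10 N.

Emit:
apply_moves(commands=[[0, 0, 0, 0, 0, -0.0005, 0], [0, 0, 0, 0, 0, -0.001, 0], [0, 0, 0, 0, 0, -0.0015, 0], [0, 0, 0, 0, 0, -0.002, 0], [0, 0, 0, 0, 0, -0.002, 0]])

```text
time: 5.4
tool_pos: [0.5193, -0.0772, 0.0722]
ee_rot: [3.141, 0.001, 2.678]
wrist_force: [-0.3, 0.2, 5.7]
width: 0.0006
finger_force: 2.8
```

Emit:
apply_moves(commands=[[0, 0, 0, 0, 0, -0.0005, 0], [0, 0, 0, 0, 0, -0.001, 0], [0, 0, 0, 0, 0, -0.0015, 0], [0, 0, 0, 0, 0, -0.0015, 0], [0, 0, 0, 0, 0, -0.0015, 0]])

```text
time: 5.9
tool_pos: [0.5194, -0.0772, 0.0713]
ee_rot: [3.141, 0.001, 2.678]
wrist_force: [-1.6, -0.4, 7.3]
width: 0.0006
finger_force: 3.8
```

The force of 7.3 N is above the platform threshold and z is below 0.072, so the middle rivet is home. I'll lift and go to yellow.

Emit:
apply_moves(commands=[[0, 0, 0, 0, 0, 0.005, 0], [0, 0, 0, 0, 0, 0.02, 0], [0, 0, 0, 0, 0, 0.03, 0], [0, 0, 0, -0.027, -0.011, 0.03, 0], [0, 0, 0, -0.054, -0.022, 0.03, 0]])

```text
time: 6.4
tool_pos: [0.4646, -0.0991, 0.0999]
ee_rot: [-3.141, -0.001, 2.679]
wrist_force: [-0.6, -0.2, -0.2]
width: 0.0008
finger_force: 0.0
```

Emit:
apply_moves(commands=[[0, 0, 0, 0, 0, 0, 0], [0, 0, 0, 0, 0, -0.006, 0], [0, 0, 0, 0, 0, -0.012, 0], [0, 0, 0, 0, 0, -0.015, 0], [0, 0, 0, 0, 0, -0.015, 0]])

```text
time: 6.9
tool_pos: [0.4649, -0.0986, 0.0838]
ee_rot: [-3.141, -0.002, 2.678]
wrist_force: [-0.6, 0.1, 0.8]
width: 0.0007
finger_force: 0.0
```

```bash
python3 - <<'E'
from h import *
s=snap('scene','s2'); a=s['pixels'][170:260,255:345,::-1]
cv2.imwrite('pics/c2.png',cv2.resize(a,(540,540),interpolation=cv2.INTER_CUBIC))
o=get_obs();print(o['time'],o['tool_pos'],o['wrist_force'])
E
```

```text
6.95 [ 0.46511804 -0.0987322   0.08429052] [ 0.34142926 -0.00963651  0.68616633]
```

View pics/c2.png

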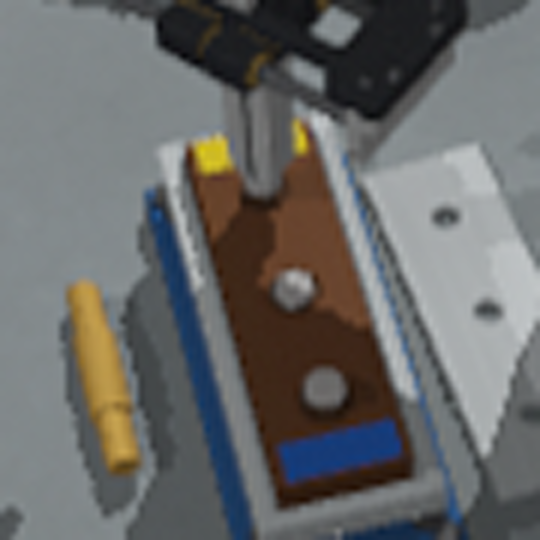

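The crop shows the middle head at (294,288) down on the pad, the blue one at (325,388) still proud, and the fingertips over the yellow one at (262,190). I'll press yellow.

Emit:
apply_moves(commands=[[0, 0, 0, 0, 0, -0.002, 0], [0, 0, 0, 0, 0, -0.004, 0], [0, 0, 0, 0, 0, -0.006, 0], [0, 0, 0, 0, 0, -0.007, 0], [0, 0, 0, 0, 0, -0.008, 0]])

```text
time: 7.45
tool_pos: [0.4653, -0.0991, 0.0775]
ee_rot: [3.141, 0.001, 2.678]
wrist_force: [-1.8, -0.2, 1.9]
width: 0.0004
finger_force: 1.5
```

Emit:
apply_moves(commands=[[0, 0, 0, 0, 0, -0.001, 0], [0, 0, 0, 0, 0, -0.002, 0], [0, 0, 0, 0, 0, -0.003, 0], [0, 0, 0, 0, 0, -0.004, 0], [0, 0, 0, 0, 0, -0.005, 0]])

```text
time: 7.95
tool_pos: [0.4653, -0.0991, 0.0721]
ee_rot: [3.141, 0.001, 2.678]
wrist_force: [-0.6, 1.0, 7.0]
width: 0.0003
finger_force: 3.0
```

Emit:
apply_moves(commands=[[0, 0, 0, 0, 0, -0.0005, 0], [0, 0, 0, 0, 0, -0.001, 0], [0, 0, 0, 0, 0, -0.0015, 0], [0, 0, 0, 0, 0, -0.002, 0], [0, 0, 0, 0, 0, -0.002, 0]])

```text
time: 8.45
tool_pos: [0.4653, -0.0991, 0.0711]
ee_rot: [3.141, 0.001, 2.678]
wrist_force: [-1.7, 0.6, 7.7]
width: 0.0005
finger_force: 3.9
```

Yellow is home with the same signature (7.7 N at z 0.071). Next I'll lift and go to blue, a shift of (+0.108, +0.045).

Emit:
apply_moves(commands=[[0, 0, 0, 0, 0, 0.005, 0], [0, 0, 0, 0, 0, 0.02, 0], [0, 0, 0, 0, 0, 0.03, 0], [0, 0, 0, 0.03, 0.012, 0.03, 0], [0, 0, 0, 0.06, 0.025, 0.03, 0]])

```text
time: 8.95
tool_pos: [0.5257, -0.0744, 0.1005]
ee_rot: [-3.142, 0.001, 2.676]
wrist_force: [0.2, -0.1, 0.2]
width: 0.0003
finger_force: 0.0
```

Emit:
apply_moves(commands=[[0, 0, 0, 0.024, 0.01, 0, 0], [0, 0, 0, 0.048, 0.02, 0, 0], [0, 0, 0, 0.048, 0.02, 0, 0], [0, 0, 0, 0.048, 0.02, -0.008, 0], [0, 0, 0, 0.048, 0.02, -0.015, 0]])

```text
time: 9.45
tool_pos: [0.572, -0.0545, 0.0841]
ee_rot: [-3.141, -0.001, 2.677]
wrist_force: [-0.4, 0.1, 0.1]
width: 0.0005
finger_force: 0.0
```

Emit:
apply_moves(commands=[[0, 0, 0, 0, 0, -0.002, 0], [0, 0, 0, 0, 0, -0.004, 0], [0, 0, 0, 0, 0, -0.006, 0], [0, 0, 0, 0, 0, -0.007, 0], [0, 0, 0, 0, 0, -0.008, 0]])

```text
time: 9.95
tool_pos: [0.5728, -0.0544, 0.0776]
ee_rot: [-3.141, 0.0, 2.678]
wrist_force: [-2.4, -0.4, 2.9]
width: 0.0007
finger_force: 1.5
```

Emit:
apply_moves(commands=[[0, 0, 0, 0, 0, -0.001, 0], [0, 0, 0, 0, 0, -0.002, 0], [0, 0, 0, 0, 0, -0.003, 0], [0, 0, 0, 0, 0, -0.004, 0], [0, 0, 0, 0, 0, -0.005, 0]])

```text
time: 10.45
tool_pos: [0.5731, -0.0543, 0.0721]
ee_rot: [-3.141, 0.0, 2.678]
wrist_force: [-3.2, -0.3, 5.8]
width: 0.0005
finger_force: 3.0
```

Emit:
apply_moves(commands=[[0, 0, 0, 0, 0, -0.0005, 0], [0, 0, 0, 0, 0, -0.001, 0], [0, 0, 0, 0, 0, -0.0015, 0], [0, 0, 0, 0, 0, -0.002, 0], [0, 0, 0, 0, 0, -0.002, 0]])

```text
time: 10.95
tool_pos: [0.5731, -0.0543, 0.0712]
ee_rot: [-3.141, 0.001, 2.678]
wrist_force: [-5.1, -1.8, 7.6]
width: 0.0008
finger_force: 3.8
```

All three are pressed. I'll lift clear and check.

Emit:
apply_moves(commands=[[0, 0, 0, 0, 0, 0.005, 0], [0, 0, 0, 0, 0, 0.02, 0], [0, 0, 0, 0, 0, 0.05, 0], [0, 0, 0, 0, 0, 0.09, 0], [0, 0, 0, 0, 0, 0.13, 0]])

```text
time: 11.45
tool_pos: [0.5731, -0.0536, 0.2013]
ee_rot: [3.141, -0.0, 2.678]
wrist_force: [0.1, -0.1, 0.1]
width: 0.0006
finger_force: 0.0
```

Emit:
apply_moves(commands=[[0, 0, 0, -0.03, 0.03, 0, 0], [0, 0, 0, -0.06, 0.06, 0, 0], [0, 0, 0, -0.09, 0.09, 0, 0], [0, 0, 0, -0.12, 0.12, 0, 0], [0, 0, 0, -0.12, 0.12, 0, 0]])

```text
time: 11.95
tool_pos: [0.4508, 0.0691, 0.2012]
ee_rot: [3.139, 0.0, 2.683]
wrist_force: [0.2, -0.3, 0.2]
width: 0.0004
finger_force: 0.0
```

```bash
python3 - <<'E'
from h import *
ims=[]
for c,(u,v) in (('scene',(303,225)),('wrist',None or (320,200))):
    s=snap(c,c+'3'); a=s['pixels'][:,:,::-1]
    a=a[v-45:v+45,u-45:u+45] if c=='scene' else a[:,:]
    ims.append(cv2.resize(a,(400,400) if c=='scene' else (400,250),interpolation=cv2.INTER_CUBIC))
ims[1]=cv2.copyMakeBorder(ims[1],0,150,0,0,cv2.BORDER_CONSTANT)
cv2.imwrite('pics/c3.png',np.hstack(ims))
o=get_obs();print(o['time'],o['tool_pos'],o['wrist_force'])
E
```

```text
12.05 [0.45328463 0.06657109 0.20091664] [ 0.47854395  0.45582829 -0.41897428]
```

View pics/c3.png

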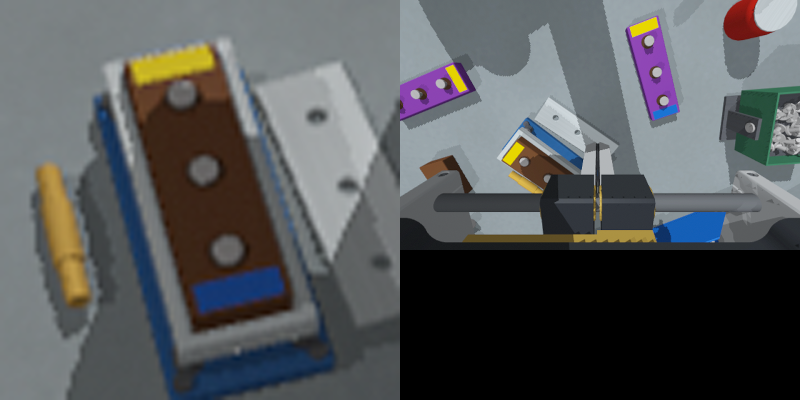

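The scene crop shows heads at (181,94), (204,170) and (227,250), each 5–7 crop pixels lower than before and seated. The pad is in its nest and the bystanders are unmoved.

```bash
python3 -c "
from bench import *
print(close_job())"
```

```text
the job is handed in; nothing more can be done
None
```

I pressed the rivets in order (middle, yellow, blue), with wrist force readings of about 8 to 9 N at most. In the last picture all three heads sit on the pad, and the arm is clear. I've handed the job in, but the hand-in gave no verdict.

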